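# Reset the touch mixer and hold the round flask down in its sprung ring

## Robot

A 7-joint arm with a two-finger parallel gripper is mounted at the origin on the work surface. World frame = base frame: x ahead of the robot, y to its left, z up, the work surface at z = 0. Lengths are in mm, angles in rad, forces in N, time in s.
With the tool pointing down it reaches from about 425 to 875 mm from the base axis. Payload 9.9 kg.
Tool frame: the origin (TCP) lies midway between the tips of the shut fingers; the grasp point (between the pads) lies 19 mm behind it; z points along the fingers, y is the line along which they close (so a half turn about z gives the same grasp; the last joint's range is limited). The gripper opens to 85 mm and grips with 20 to 120 N. Pads are 22 mm wide; open, the fingers measure 114 mm over their backs; the gripper's body (76 mm by 85 mm) begins 54 mm behind the grasp point. The pads swing forward as they close: fully open they stand 13 mm farther back than shut.
Start: joints at [1.152, 0.576, 0.025, 1.437, -0.015, 1.129, -0.057], TCP at [221.796, -637.523, 231.289] pointing down, gripper open.
Joint ranges: [-2.76, 2.76], [-0.34, 2.15], [-1.52, 1.57], [0.19, 2.46], [-1.09, 4.23], [0.17, 1.99], [-2.82, 2.82]. Speed limits (rad/s): [2.22, 2.22, 3.01, 3.01, 3.14, 3.14, 3.14].

## Interface

Orientations are given as a rotation vector (axis times angle).
In Python, from cell import r, vision, finder gives the robot as it stands.
- The arm moves only by the tool arm_command, never from a script. Its argument "steps" is a list of rows, each a list of 7 numbers: the shift along the tool's x, y, z in mm, then the turn, a rotation vector about the tool's x, y, z in rad, then the closure, from 0 (fully open) to 1 (shut). In form: [[x, y, z, ax, ay, az, grip], ...]. A call has 1 to 20 rows; each row shifts and turns the commanded pose from where the row before left it, along the tool's axes as they then stand; what a row does not reach is not made up. A row lasts 1/12 s, in which the tool goes at most 41.7 mm and 7.16 degrees, less where a joint would pass 70% of its speed; a pose out of reach is approached as far as the arm can. A call is refused whole if a number of a shift passes 41.7 or a number of a turn 0.125, either way. A call with a gripper value outside its range is refused whole. The fingers move at their own pace and stop on an object; the grip force is fixed at half the most. Time passes only in rows, so rows that do not move let the fingers close. It gives the time, the measured TCP pose, the force, the opening and the grip force at its end, in the units of the state.
- r.get_obs(): the state, without advancing time (a new reading comes with each control period).
- vision.get_image(name): name is "side" or "top" or "wrist"; returns a dict with "color" (384x512x3 uint8, red, green, blue), "z_map" (384x512 float32, mm along the optical axis (not along the pixel's ray), 0 where there is no reading), "K" (3x3 intrinsics, pixels), "R" (3x3) and "t" (3): a world point X has camera coordinates R X + t. Camera axes: x right, y down, z forward; pixel columns grow to the right and rows downward; lengths in mm; the calibration is good to about 2 mm. A picture is of the moment at which its call begins.
- r.sign_off(): hands the job in; it is judged then, once.
Trained networks look in the newest picture that a camera, given by its name, has taken for a name from the list of things; names that differ only in an ending like _2 or _b are one class to them, and where a whole thing is asked for, a point or a joint stands for the part that bears it (a point fixed in the world has none). Each returns a list of dicts, best first, with "score" (0 to 1); they miss things now and then, are a little off and sometimes report something else, mostly with a low value. They report only what shows in the picture. A call takes as long as a camera call. They do not tell look-alikes from the thing itself.
- finder.search_frame(target, camera): "box" ([centre column, centre row, width, height] in pixels, round what is visible of it).
The state is a dict: "time": time; "joint_positions": joint angles; "joint_vel": joint speeds; "tau": joint torques, N m; "tcp_pos": TCP position; "eef_rot": TCP orientation; "ft_force": force on the tool from outside, world axes, zero at the start; "wrist_torque": the same for the moment, N m; "width": opening from 0.0 (shut) to 1.0 (fully open); "gripper_force": force on a finger pad.
Only numpy, scipy, OpenCV 4.12 (cv2) and the standard library are available. Lean on these libraries where they do the work, as an engineer would, in place of code of your own. Each camera call takes 0.05 s, during which the arm holds its last target. There are 200 camera calls.

## Task

Re-arm the touch mixer: take the reset pin out of its stand, push the mixer's small recessed button well down with the pin's tip, and stand the pin back in its stand. Then take the larger round-bottomed flask by its neck, set it upright in the mixer's sprung ring, press the ring nearly all the way down with it and finish while still gripping the flask and holding it down there. Leave everything else on the bench alone.

Things in the scene. Friction and masses are not known exactly. Their poses are not given: they have to be found in the camera images.
- pin_mid (a point): The reset pin: loose, 120 mm long, 40 g, standing upright, tip down, in its stand. Black round handle 16 mm diameter, 85 mm long, above a steel shank 8 mm diameter, 35 mm long. This point is on its axis half-way up, 60 mm above the tip and 25 mm above the handle's lower shoulder; z points from tip to handle end.
- stand_hole (a point): The pin's stand: a fixed white block 60 x 60 x 45 mm high with one 13 mm square hole, 40 mm deep, in its top. This point is the centre of the hole's mouth (top face); z up. A pin that is home rests with its handle's shoulder on this face, its mid point 25 mm above this point.
- button_top (a point): The mixer's grey reset button, 12 mm diameter, in a 16 mm wide round recess in the mixer's flat top, near the end away from the ring. This point is the centre of the button's upper face, 6 mm below the mixer's top when not pressed; it moves with the button; z up. Fingers are too wide to reach it.
- button (a joint): How far the button is pressed: 0 out, 0.004 m fully in (4 mm travel downward). It springs back; starts to move at 1.5 N, fully in at 5 N. Pressed well down means more than 2.5 mm, kept for a moment (0.2 s).
- cradle_mid (a point): The mixer's sprung ring cradle: a level steel ring, 68 mm outside and 48 mm inside diameter, 8 mm thick, on three sprung legs. This point is the centre of its upper face, 96 mm above the bench when not pressed, and moves with the ring; z up. The larger flask seated in it has its mid point 44 mm above this point.
- cradle (a joint): How far the ring is pressed down: 0 up, 0.014 m at its lower stop. Spring: starts to sink at 4 N, 10.3 N at the stop (450 N/m); it comes back up when let go, and the flask's own weight does not sink it. The mixer that carries it is a fixed beige box 150 x 210 x 60 mm high; the button lies 108 mm from the ring's centre along the box's length.
- flask_mid (a point): The larger round-bottomed flask, amber glass, loose, 0.11 to 0.23 kg, 110 mm high: ball 64 mm diameter, straight round neck 20 mm diameter. It stands upright on a fixed cork ring 30 mm high, 88 mm wide. This point is on its axis half-way up, 55 mm above its lowest point; z points to the mouth. The neck's straight part (a 24 mm lip ends it) runs from 8 to 51 mm above this point.
- small_flask_mid (a point): Bystander: a smaller round-bottomed amber flask, ball 46 mm, neck 16 mm, 84 mm high, on a smaller cork ring 70 mm wide and 30 mm high. The point is on its axis half-way up.
- conical: Bystander: conical clear glass flask, 70 mm wide foot, 105 mm high; origin at the centre of its underside.
- amber: Bystander: amber bottle with a cap, 60 mm wide, 125 mm high; origin at the centre of its underside.
- clear: Bystander: clear bottle with a cap, 60 mm wide, 115 mm high; origin at the centre of its underside.
- rack: Bystander: white tube rack 70 x 120 mm with capped tubes, 74 mm high; origin at the centre of its underside.
Mind the look-alikes: they are no part of the job. Leave any purple look-alike of the part that bears flask_mid alone.

How it is judged (in metres and radians):
On the way, in this order (a step that is already met when the one before it is completed fails the run):
1. the recessed button is pushed in more than 2.5 mm by the reset pin (value of joint button above 0.0025 m and contact force between pin and button above 0.5 N), for 0.2 s.
2. the pin stands home in its stand, let go (horizontal distance between pin_mid and stand_hole below 0.01 m and z of pin_mid in the frame of stand_hole between 0.02 and 0.029 m and angle between pin_mid's own z axis and vertical below 0.2 rad and contact force between the fingers and pin below 0.1 N), for 0.2 s.
3. the larger flask, gripped and upright in the ring, holds it down by more than 9 mm (value of joint cradle above 0.009 m and contact force between flask and cradle above 5 N and contact force between the fingers and flask above 1 N and horizontal distance between flask_mid and cradle_mid below 0.01 m and z of flask_mid in the frame of cradle_mid between 0.038 and 0.05 m and angle between flask_mid's own z axis and vertical below 0.2 rad and contact force between each of the arm, the fingers and cradle below 0.5 N), for 0.3 s.
At the end, for the whole second after the job is handed in: The robot grips the larger flask upright (0.2 rad) and centred (10 mm) in the ring, its mid point 38-50 mm above it, pressing it over 5 N and over 9 mm down through the last second, touching the ring only with the flask. The pin is upright and home (5 mm) in its stand, let go (all of step 2 and all of step 3); the arm keeps its last pose, push and grip.
It fails at once if a bystander (small flask, conical flask) is pushed more than 30 mm or tipped over (distance of any of small_flask_mid, conical from where it was at the start of the episode above 0.03 m or angle between any of small_flask_mid, conical's own z axis and vertical above 0.5 rad).
It fails at once if a bystander (amber bottle, clear bottle, tube rack) is pushed more than 30 mm or tipped over (distance of any of amber, clear, rack from where it was at the start of the episode above 0.03 m or angle between any of amber, clear, rack's own z axis and vertical above 0.5 rad).
It also fails if it takes over 58 s, if anything falls off the work surface, if the arm or the gripper's body presses on something with over 40 N, if the wrist force passes 120 N, or if a joint passes its speed limit or range.

## Working session

There is one attempt and no reset: what is moved stays moved. The work goes in short steps, Python scripts to look and compute and a tool call to move; the robot and the scene stay as the last step left them, time stands still between calls to the robot, and variables do not carry over. Pictures are saved under pics/ and viewed, at most 10 in all, crops included, and the job is handed in when it is done.

Besides the shell and the picture viewer there is one more tool, called after "Emit:" in YAML: its name, and indented under it one key for each argument. arm_command: Moves the arm, as the interface text tells. Its arguments: {"type":"object","properties":{"steps":{"type":"array"}},"required":["steps"]}

```bash
ls; mkdir -p pics; python3 - <<'E'
from cell import r, vision, finder
import cv2,numpy as np
o=r.get_obs();print({k:np.round(v,3).tolist() for k,v in o.items()})
ims=[]
for n in("top","side"):
    d=vision.get_image(n);cv2.imwrite(f"pics/{n}0.png",d["color"][:,:,::-1]);np.savez(f"{n}0.npz",**d)
    print(n,np.round(d["K"],1).tolist(),np.round(d["R"],3).tolist(),np.round(d["t"],1).tolist())
    for t in("pin_mid","stand_hole","button_top","cradle_mid","flask_mid","small_flask_mid","conical"):
        try: print(n,t,[(np.round(x["box"]).tolist(),round(x["score"],2)) for x in finder.search_frame(t,n)][:4])
        except Exception as e: print(t,e)
E
```

```text
pics
{'time': 0.0, 'joint_positions': [1.152, 0.577, 0.025, 1.438, -0.015, 1.129, -0.056], 'joint_vel': [0.001, -0.001, 0.0, -0.001, -0.002, 0.001, 0.001], 'tau': [-0.003, -76.577, 2.249, -28.597, 0.015, 0.013, 0.0], 'tcp_pos': [221.673, -637.089, 230.448], 'eef_rot': [-3.096, -0.523, 0.001], 'ft_force': [-0.516, -0.094, -0.382], 'wrist_torque': [-0.06, -0.012, 0.057], 'gripper_force': 0.0, 'width': 1.002}
top [[444.9, 0.0, 250.0], [0.0, 444.9, 192.4], [0.0, 0.0, 1.0]] [[-0.015, -1.0, -0.021], [-0.99, 0.018, -0.137], [0.137, 0.019, -0.99]] [-1.5, 599.3, 1168.0]
top pin_mid []
top stand_hole [([144.0, 215.0, 29.0, 30.0], 0.77)]
top button_top [([138.0, 164.0, 29.0, 24.0], 0.73)]
top cradle_mid []
top flask_mid [([376.0, 220.0, 26.0, 22.0], 0.98), ([342.0, 182.0, 30.0, 19.0], 0.77)]
top small_flask_mid [([360.0, 255.0, 18.0, 20.0], 0.66)]
top conical [([141.0, 213.0, 14.0, 3.0], 0.71)]
side [[429.0, 0.0, 261.7], [0.0, 429.0, 195.2], [0.0, 0.0, 1.0]] [[-0.752, -0.659, -0.026], [-0.309, 0.388, -0.868], [0.583, -0.644, -0.495]] [467.0, 284.3, 664.9]
side pin_mid [([187.0, 277.0, 14.0, 39.0], 0.62)]
side stand_hole [([194.0, 307.0, 50.0, 44.0], 0.87)]
side button_top []
side cradle_mid [([253.0, 225.0, 39.0, 22.0], 0.67)]
side flask_mid [([324.0, 169.0, 21.0, 42.0], 0.93), ([372.0, 171.0, 20.0, 35.0], 0.68)]
side small_flask_mid [([398.0, 184.0, 20.0, 35.0], 0.92)]
side conical [([135.0, 271.0, 36.0, 62.0], 0.62)]
```

```bash
python3 - <<'E'
import cv2
a=cv2.imread("pics/top0.png");cv2.imwrite("pics/v1.png",cv2.resize(a,(800,600),interpolation=cv2.INTER_CUBIC))
a=cv2.imread("pics/side0.png");cv2.imwrite("pics/v2.png",cv2.resize(a,(800,600),interpolation=cv2.INTER_CUBIC))
E
```

```text
(no output)
```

View pics/v1.png

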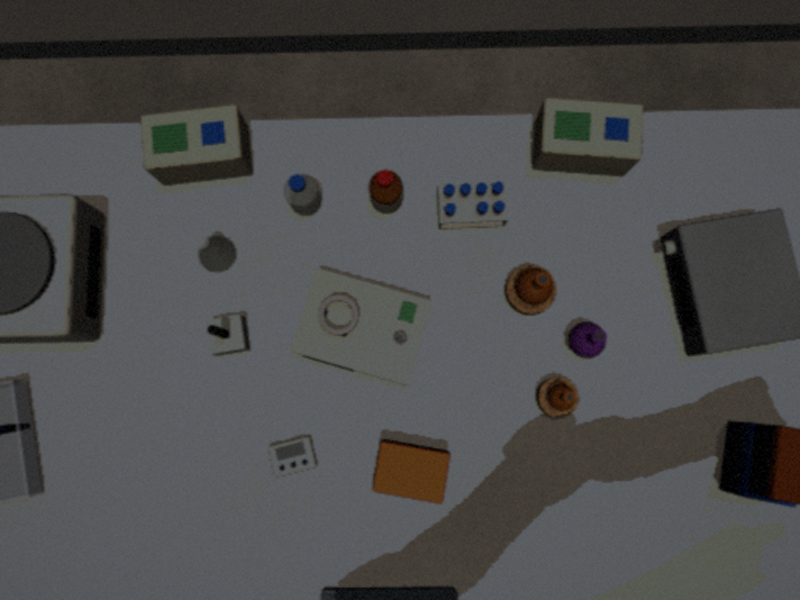

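View pics/v2.png

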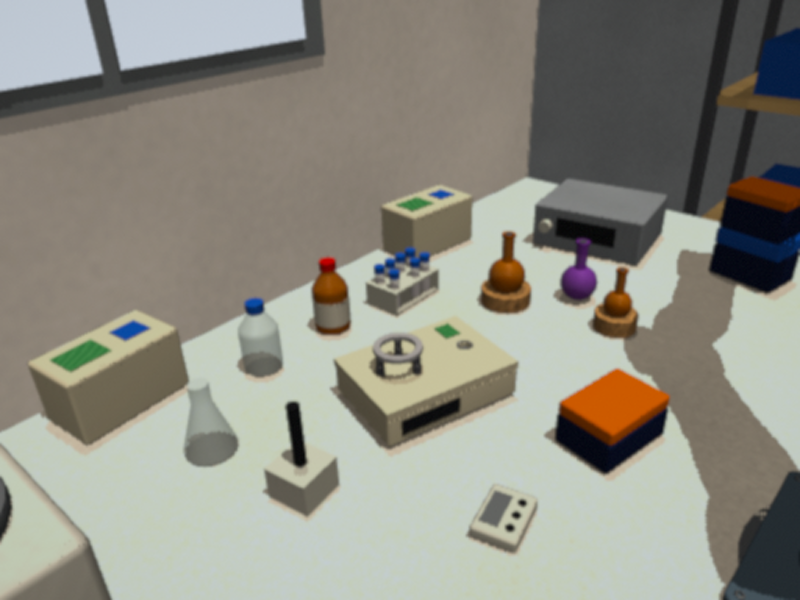

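Candidates (800x600 top view): the larger amber flask at (531,288), the purple look-alike at (587,339), and the small amber flask at (557,396). I choose (531,288). The pin is at (217,330), its stand at (230,333), the ring at (339,314) and the button at (400,337).

```bash
cat > h.py <<'E'
import numpy as np,cv2
def cloud(d):
    z=d["z_map"];v,u=np.mgrid[:z.shape[0],:z.shape[1]];K=d["K"]
    c=np.stack([(u-K[0,2])/K[0,0]*z,(v-K[1,2])/K[1,1]*z,z],-1)
    P=(c-d["t"])@d["R"]; P[z==0]=np.nan; return P
def pix(d,X):
    c=d["R"]@np.asarray(X,float)+d["t"]; p=d["K"]@c; return p[:2]/p[2]
def ray(d,u,v,z):  # intersect pixel with plane z
    K=d["K"];w=d["R"].T@np.array([(u-K[0,2])/K[0,0],(v-K[1,2])/K[1,1],1]);o=-d["R"].T@d["t"]
    return o+w*(z-o[2])/w[2]
def circ(p):
    A=np.c_[2*p[:,:2],np.ones(len(p))];s=np.linalg.lstsq(A,(p[:,:2]**2).sum(1),rcond=None)[0]
    return s[:2],np.sqrt(s[2]+s[:2]@s[:2])
E
python3 - <<'E'
from h import *
for n in("top","side"):
    d=dict(np.load(n+"0.npz"));P=cloud(d)
    if n=="top":
        s=.64
        roi={"flask":(531,288,32),"ring":(339,314,28),"pin":(217,330,20),"stand":(230,333,25),"small":(557,396,25),"purple":(587,339,25),"con":(217,250,25),"mixer":(362,325,75)}
    else:
        roi={"flask":(508,270,50),"ring":(397,355,30),"pin":(296,434,32),"stand":(302,475,40)}
        s=.64
    for k,(u,v,w) in roi.items():
        u,v,w=int(u*s),int(v*s),int(w*s)
        q=P[v-w:v+w,u-w:u+w].reshape(-1,3);q=q[np.isfinite(q).all(1)]
        rng={"flask":[(125,150),(75,125),(32,125)],"ring":[(88,104)],"pin":[(60,125),(100,140)],"stand":[(38,52)],"small":[(85,120),(32,120)],"purple":[(20,120)],"con":[(20,110)],"mixer":[(55,66)]}[k]
        for a,b in rng:
            m=q[(q[:,2]>a)&(q[:,2]<b)]
            if len(m)>4: print(n,k,(a,b),len(m),"mean",m.mean(0).round(1),"min",m.min(0).round(1),"max",m.max(0).round(1), "circ",*[np.round(x,1) for x in circ(m)], "rect",np.round(cv2.minAreaRect(m[:,:2].astype(np.float32))[0],1),np.round(cv2.minAreaRect(m[:,:2].astype(np.float32))[1:][0],1),round(cv2.minAreaRect(m[:,:2].astype(np.float32))[2],1))
d=dict(np.load("top0.npz"))
print("btn",ray(d,400*.64,337*.64,54),"stand",ray(d,230*.64,333*.64,45),"ring",ray(d,339*.64,314*.64,96))
E
```

```text
top flask (125, 150) 73 mean [ 617.6 -256.1  131.5] min [ 605.6 -268.3  125.8] max [ 629.5 -244.8  137.1] circ [ 617.7 -256.3] 8.7 rect [ 617.5 -256.3] [21.3 23.1] 43.7
top flask (75, 125) 181 mean [ 614.1 -250.5   82.6] min [ 591.2 -278.6   75.1] max [ 641.7 -231.3  117.7] circ [ 617.8 -255.5] 17.5 rect [ 617.  -253.9] [47.2 44.2] 26.9
top flask (32, 125) 482 mean [ 612.3 -249.2   65.2] min [ 575.1 -298.8   32. ] max [ 660.8 -213.3  117.7] circ [ 617.7 -255.9] 27.3 rect [ 618.1 -257.2] [83.3 82.1] 67.5
top ring (88, 104) 276 mean [570.9  76.8  96.6] min [539.3  44.6  89.1] max [605.2 110.  102.3] circ [570.8  76.7] 29.1 rect [572.2  77.3] [65.1 66. ] 88.8
top pin (60, 125) 40 mean [544.  271.8  93.5] min [537.9 269.2  61. ] max [553.2 277.6 124.3] circ [545.7 277. ] 7.4 rect [545.1 272.8] [ 7.4 15.2] 81.1
top pin (100, 140) 50 mean [544.9 275.1 123.7] min [538.3 269.3 101.2] max [552.6 285.3 136. ] circ [545.4 276.4] 6.3 rect [545.6 277.1] [14.7 15.3] 11.2
top stand (38, 52) 423 mean [544.7 274.2  45.7] min [512.6 243.7  38.9] max [579.7 312.   51.4] circ [545.9 277.4] 26.1 rect [54
[... 1426 characters left out ...]
42.5  88. ] max [606.6 111.6  96.8] circ [570.9  77.9] 29.3 rect [571.7  76.5] [65.7 67.4] 34.3
side pin (60, 125) 260 mean [542.4 280.   93.1] min [537.6 269.7  60.1] max [552.9 285.3 124. ] circ [546.2 277.4] 6.8 rect [543.6 279.4] [15.8 11.3] 52.8
side pin (100, 140) 155 mean [543.5 279.2 118.1] min [538.4 269.4 101.3] max [553.7 285.  130.3] circ [546.  277.6] 6.3 rect [545.9 277.9] [14.8 15. ] 75.5
side stand (38, 52) 753 mean [541.2 280.9  43.5] min [512.  242.7  38. ] max [578.9 310.7  51.6] circ [544.1 278.6] 25.7 rect [546.7 276.9] [61.8 62. ] 8.7
btn [534.31450995 -26.74981641  54.        ] stand [546.96615436 267.42417665  45.        ] ring [570.64233244  73.46310693  96.        ]
```

Emit:
arm_command:
  steps:
    - [0,0,-10,0,0,0.112,0]
    - [0,0,-10,0,0,0.112,0]
    - [0,0,-10,0,0,0.111,0]
    - [25,-25,0,0,0,0,0]
    - [25,-25,0,0,0,0,0]
    - [25,-25,0,0,0,0,0]
    - [25,-25,0,0,0,0,0]
    - [25,-25,0,0,0,0,0]
    - [25,-25,0,0,0,0,0]
    - [25,-25,0,0,0,0,0]
    - [25,-25,0,0,0,0,0]
    - [25,-25,0,0,0,0,0]
    - [25,-25,0,0,0,0,0]
    - [25,-25,0,0,0,0,0]
    - [25,-25,0,0,0,0,0]
    - [0,0,0,0,0,0,0]

```text
time: 2.13
tcp_pos: [528.0, -329.8, 261.0]
eef_rot: [-3.137, -0.016, -0.005]
ft_force: [0.6, 1.2, -0.1]
width: 1.0
gripper_force: 0.0
```

```bash
cat > look.py <<'E'
import sys
from cell import r, vision
from h import *
n,cam=sys.argv[1:3]
d=vision.get_image(cam);np.savez(f"{n}.npz",**d);cv2.imwrite(f"pics/{n}.png",d["color"][:,:,::-1])
o=r.get_obs();print(np.round(o["tcp_pos"],1),np.round(o["eef_rot"],3),np.round(o["joint_positions"],2))
for X in eval(sys.argv[3]) if len(sys.argv)>3 else []: print(X,pix(d,X).round(0))
E
python3 look.py w1 wrist "[(618,-256,136),(618,-256,60),(525,-345,118)]"
python3 - <<'E'
from h import *
d=dict(np.load("w1.npz"));P=cloud(d).reshape(-1,3);P=P[np.isfinite(P).all(1)]
q=P[np.hypot(P[:,0]-618,P[:,1]+256)<50]
for a,b in((125,160),(95,124),(70,94),(25,38)):
    m=q[(q[:,2]>a)&(q[:,2]<b)]
    if len(m)>5:print((a,b),len(m),m.mean(0).round(1),np.percentile(m[:,2],[5,50,95]).round(1),circ(m),cv2.minAreaRect(m[:,:2].astype(np.float32)))
E
```

```text
[ 525.3 -333.1  261. ] [-3.139e+00 -1.100e-02 -2.000e-03] [ 0.45  0.47  0.06  1.54 -0.03  1.13 -1.04]
(618, -256, 136) [171.  85.]
(618, -256, 60) [190.  91.]
(525, -345, 118) [269. 185.]
(125, 160) 630 [ 620.7 -257.9  130.3] [128.8 130.4 131.6] (array([ 620.63993333, -257.75270383]), np.float64(8.62063188418155)) ((620.52685546875, -257.70550537109375), (23.723743438720703, 23.521591186523438), 85.40192413330078)
(95, 124) 95 [ 618.2 -265.3  105.7] [ 96.5 105.3 115.5] (array([ 620.712392  , -257.48271511]), np.float64(9.886204965921763)) ((618.2747192382812, -263.52545166015625), (7.112696647644043, 18.84408950805664), 68.12162780761719)
(70, 94) 1285 [ 618.9 -264.3   77. ] [70.7 77.  82.5] (array([ 620.65427762, -257.74180937]), np.float64(19.69677305848306)) ((620.0684814453125, -259.74639892578125), (48.77919006347656, 53.49795913696289), 72.03516387939453)
(25, 38) 1526 [ 619.  -268.8   29.3] [27.9 29.3 30.6] (array([ 621.46532549, -255.75343949]), np.float64(39.0085575679657)) ((620.6483154296875, -258.3419189453125), (85.18617248535156, 87.38336944580078), 72.44751739501953)
```

View pics/w1.png

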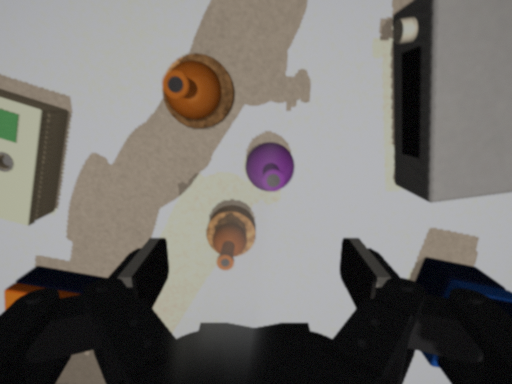

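Wrist view: the large amber flask's mouth is at (175,85), the purple one at (270,180), the small flask at (226,262) and the button at (5,160). That confirms the choice. Next I go over the mixer.

Emit:
arm_command:
  steps:
    - [-4,-35,0,0,0,0,0]
    - [-4,-35,0,0,0,0,0]
    - [-4,-35,0,0,0,0,0]
    - [-4,-35,0,0,0,0,0]
    - [-4,-35,0,0,0,0,0]
    - [-4,-35,0,0,0,0,0]
    - [-4,-35,0,0,0,0,0]
    - [-4,-35,0,0,0,0,0]
    - [-4,-35,0,0,0,0,0]
    - [-4,-35,0,0,0,0,0]
    - [0,0,0,0,0,0,0]
    - [0,0,0,0,0,0,0]
    - [0,0,0,0,0,0,0]

```text
time: 3.27
tcp_pos: [481.9, 11.3, 261.4]
eef_rot: [3.141, -0.001, 0.0]
ft_force: [0.7, -0.4, 0.4]
width: 1.003
gripper_force: 0.0
```

```bash
python3 look.py w2 wrist "[(534,-26,60),(571,77,96)]"
python3 - <<'E'
from h import *
d=dict(np.load("w2.npz"));P=cloud(d)
q=P.reshape(-1,3);q=q[np.isfinite(q).all(1)]
m=q[(np.hypot(q[:,0]-571,q[:,1]-77)<45)&(q[:,2]>88)&(q[:,2]<104)];print("ring",len(m),m.mean(0),circ(m),cv2.minAreaRect(m[:,:2].astype(np.float32)),np.median(m[:,2]))
top=q[(np.hypot(q[:,0]-534,q[:,1]+26)<25)];print("top z",np.median(top[:,2]))
D=np.hypot(P[...,0]-534,P[...,1]+26)<25
b=D&(P[...,2]<np.median(top[:,2])-2.5);m=P[b];print("recess",len(m),m.mean(0),circ(m),cv2.minAreaRect(m[:,:2].astype(np.float32)),np.median(m[:,2]))
u,v=pix(d,(534,-26,60)).astype(int);c=d["color"][max(v-30,0):v+30,max(u-40,0):u+40]
print(u,v,max(v-30,0),max(u-40,0));cv2.imwrite("pics/c2.png",cv2.resize(c[:,:,::-1],None,fx=10,fy=10,interpolation=cv2.INTER_CUBIC))
E
```

```text
[482.   10.8 261.4] [ 3.141e+00 -3.000e-03  0.000e+00] [-0.09  0.26 -0.04  1.88  0.01  1.   -1.71]
(534, -26, 60) [286. 126.]
(571, 77, 96) [188.  90.]
ring 1953 [574.62877427  75.7094072   95.08516723] (array([573.35006344,  75.30579913]), np.float64(28.911105279004584)) ((574.0533447265625, 75.5621337890625), (66.9268798828125, 66.66220092773438), 89.79460906982422) 95.24016869951231
top z 59.324984315920176
recess 167 [536.72795795 -26.41509294  50.80899603] (array([536.64497845, -26.58231144]), np.float64(6.107850444511966)) ((536.7841186523438, -26.42668914794922), (15.775422096252441, 16.224544525146484), 32.943607330322266) 52.19685230407545
285 125 95 245
```

View pics/c2.png

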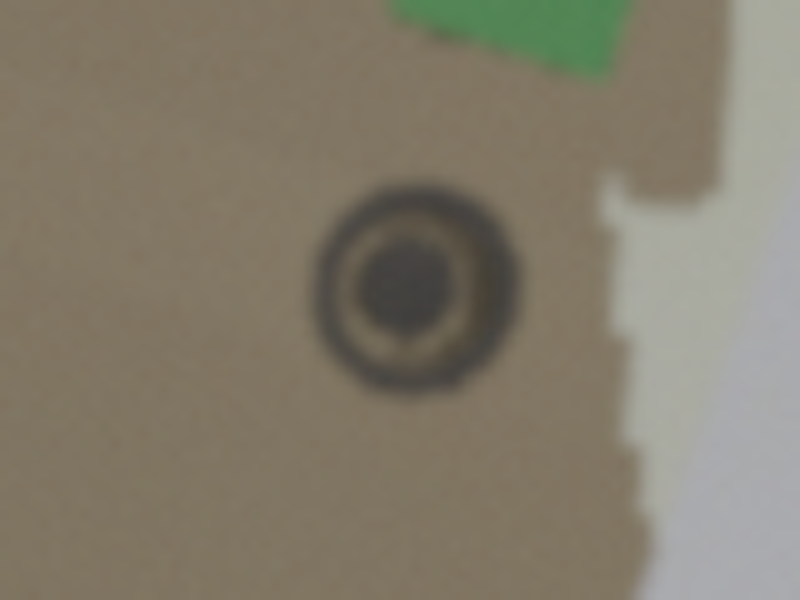

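The recess sits at crop (415,287), which is about pixel (286,124), and the world position is about (535,-26). Now to the pin.

Emit:
arm_command:
  steps:
    - [1,-33,0,0,0,0,0]
    - [1,-33,0,0,0,0,0]
    - [1,-33,0,0,0,0,0]
    - [1,-33,0,0,0,0,0]
    - [1,-33,0,0,0,0,0]
    - [1,-33,0,0,0,0,0]
    - [1,-33,0,0,0,0,0]
    - [1,-33,0,0,0,0,0]
    - [0,0,0,0,0,0,0]
    - [0,0,0,0,0,0,0]
    - [0,0,0,0,0,0,0]

```text
time: 4.23
tcp_pos: [490.7, 274.6, 260.9]
eef_rot: [3.14, -0.004, -0.0]
ft_force: [0.9, 0.1, 0.2]
width: 0.996
gripper_force: 0.0
```

```bash
python3 look.py w3 wrist "[(546,277,130)]"
python3 - <<'E'
from h import *
d=dict(np.load("w3.npz"));P=cloud(d)
q=P.reshape(-1,3);q=q[np.isfinite(q).all(1)]
for a,b,R in((120,145,25),(60,120,25),(38,52,48)):
    m=q[(np.hypot(q[:,0]-547,q[:,1]-276)<R)&(q[:,2]>a)&(q[:,2]<b)]
    if len(m)>5:print((a,b),len(m),m.mean(0).round(1),circ(m),cv2.minAreaRect(m[:,:2].astype(np.float32)),np.median(m[:,2]))
E
```

```text
[490.8 274.2 261.1] [ 3.14  -0.005 -0.   ] [-0.51  0.38 -0.13  1.69  0.05  1.07 -2.22]
(546, 277, 130) [251. 126.]
(120, 145) 231 [548.  276.6 129.2] (array([547.94531656, 276.62890237]), np.float64(5.526623927069088)) ((547.8436889648438, 276.650390625), (14.84229564666748, 14.486883163452148), 88.81727600097656) 129.31387191012297
(60, 120) 9 [555.1 275.9  96. ] (array([547.78676696, 276.67421113]), np.float64(7.9615237418991)) ((554.9073486328125, 276.38037109375), (9.82121467590332, 1.6165677309036255), 88.3490219116211) 104.38095314937176
(38, 52) 2303 [549.2 276.8  44.4] (array([547.98997011, 276.84505884]), np.float64(25.624745647004488)) ((548.0532836914062, 276.7351379394531), (59.99012756347656, 59.99515151977539), 8.901199340820312) 44.39022372380198
```

Emit:
arm_command:
  steps:
    - [28,-1.5,0,0,0,0,0]
    - [28,-1.3,0,0,0,0,0]
    - [0,0,30,0,0,0,0]
    - [0,0,30,0,0,0,0]
    - [0,0,30,0,0,0,0]
    - [0,0,30,0,0,0,0]
    - [0,0,30,0,0,0,0]
    - [0,0,15,0,0,0,0]
    - [0,0,10,0,0,0,0]
    - [0,0,0,0,0,0,0]
    - [0,0,0,0,0,0,0.3]
    - [0,0,0,0,0,0,0.6]
    - [0,0,0,0,0,0,0.8]
    - [0,0,0,0,0,0,1]
    - [0,0,0,0,0,0,1]
    - [0,0,0,0,0,0,1]
    - [0,0,0,0,0,0,1]
    - [0,0,0,0,0,0,1]
    - [0,0,0,0,0,0,1]
    - [0,0,0,0,0,0,1]

```text
time: 5.95
tcp_pos: [546.2, 279.4, 86.7]
eef_rot: [-3.141, 0.0, -0.001]
ft_force: [-0.6, -1.1, 5.8]
width: 0.17
gripper_force: 58.4
```

Emit:
arm_command:
  steps:
    - [0,0,-5,0,0,0,1]
    - [0,0,-10,0,0,0,1]
    - [0,0,-15,0,0,0,1]
    - [0,0,-20,0,0,0,1]
    - [0,0,-20,0,0,0,1]
    - [0,0,-20,0,0,0,1]
    - [0,0,-20,0,0,0,1]
    - [0,0,-5,0,0,0,1]
    - [0,0,0,0,0,0,1]
    - [0,0,0,0,0,0,1]

```text
time: 6.78
tcp_pos: [545.7, 279.1, 201.1]
eef_rot: [3.141, -0.0, -0.0]
ft_force: [0.2, 0.6, -0.9]
width: 0.171
gripper_force: 58.4
```

```bash
python3 look.py s4 side "[(547,277,220),(547,277,125)]"
python3 - <<'E'
from h import *
d=dict(np.load("s4.npz"));P=cloud(d)
u,v=pix(d,(547,277,160)).astype(int)
q=P.reshape(-1,3);q=q[np.isfinite(q).all(1)]
m0=q[(np.hypot(q[:,0]-547,q[:,1]-277)<20)&(q[:,2]>90)&(q[:,2]<185)]
for a in range(100,180,10):
    m=m0[abs(m0[:,2]-a)<5]
    if len(m): print(a,len(m),m.mean(0).round(1))
c=d["color"][v-50:v+60,u-60:u+60];cv2.imwrite("pics/c4.png",cv2.resize(c[:,:,::-1],None,fx=5,fy=5,interpolation=cv2.INTER_CUBIC));print(u-60,v-50)
E
```

```text
[545.4 278.9 200.4] [ 3.141e+00 -0.000e+00 -2.000e-03] [-0.47  0.51 -0.12  1.65  0.07  0.99 -2.19]
(547, 277, 220) [180. 215.]
(547, 277, 125) [187. 261.]
120 4 [544.9 279.3 123.5]
130 22 [544.6 280.4 130.2]
140 23 [544.3 280.3 140.3]
150 23 [544.4 280.8 150.6]
160 31 [542.3 281.7 161.8]
170 46 [541.9 282.2 170.4]
124 194
```

View pics/c4.png

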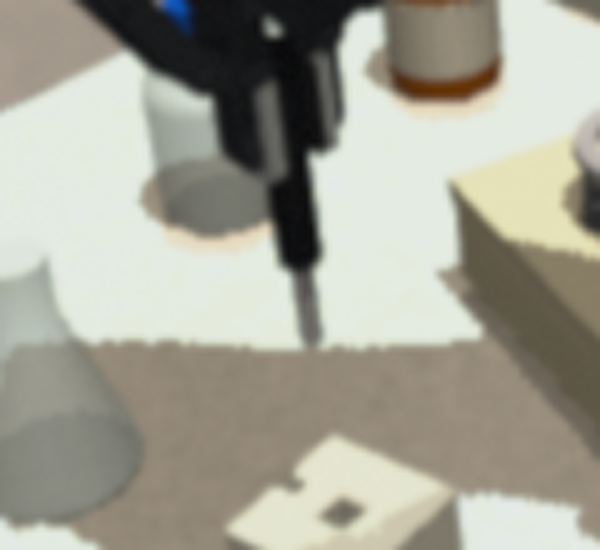

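Emit:
arm_command:
  steps:
    - [-1.2,20.3,0,0,0,0,1]
    - [-1.2,30.3,0,0,0,0,1]
    - [-1.2,30.3,0,0,0,0,1]
    - [-1.2,30.3,0,0,0,0,1]
    - [-1.2,30.3,0,0,0,0,1]
    - [-1.2,30.3,0,0,0,0,1]
    - [-1.2,30.3,0,0,0,0,1]
    - [-1.2,30.3,0,0,0,0,1]
    - [-1.2,30.3,0,0,0,0,1]
    - [-1.2,20,0,0,0,0,1]
    - [0,10,0,0,0,0,1]
    - [0,10,0,0,0,0,1]
    - [0,0,20,0,0,0,1]
    - [0,0,15,0,0,0,1]
    - [0,0,10,0,0,0,1]
    - [0,0,0,0,0,0,1]
    - [0,0,0,0,0,0,1]
    - [0,0,0,0,0,0,1]

```text
time: 8.33
tcp_pos: [534.4, -22.9, 156.8]
eef_rot: [-3.141, -0.001, -0.001]
ft_force: [-0.8, 0.3, -0.1]
width: 0.171
gripper_force: 58.5
```

```bash
python3 look.py s5 side "[(534.3,-25,60),(534.3,-25,77)]"; python3 look.py w5 wrist "[(536.7,-26.5,60)]"
python3 - <<'E'
from h import *
d=dict(np.load("s5.npz"));P=cloud(d)
u,v=pix(d,(534,-25,75)).astype(int)
q=P.reshape(-1,3);q=q[np.isfinite(q).all(1)]
m0=q[(np.hypot(q[:,0]-534,q[:,1]+25)<22)&(q[:,2]>66)&(q[:,2]<140)]
for a in range(70,140,7):
    m=m0[abs(m0[:,2]-a)<3.5]
    if len(m)>2: print(a,len(m),m.mean(0).round(1),circ(m))
w=dict(np.load("w5.npz"))
c=cv2.resize(d["color"][v-40:v+30,u-35:u+35],(400,400),interpolation=cv2.INTER_CUBIC);print(u-35,v-40)
e=cv2.resize(w["color"],(400,400))
cv2.imwrite("pics/c5.png",np.hstack([c,e])[:,:,::-1])
E
```

```text
[534.5 -23.  157. ] [-3.141e+00 -1.000e-03 -2.000e-03] [ 0.02  0.45 -0.09  1.9   0.05  0.79 -1.67]
(534.3, -25, 60) [297. 221.]
(534.3, -25, 77) [298. 214.]
[534.5 -23.2 157.1] [-3.141e+00 -0.000e+00 -2.000e-03] [ 0.02  0.45 -0.09  1.9   0.05  0.79 -1.67]
(536.7, -26.5, 60) [258. 192.]
84 11 [533.9 -20.5  83.9] (array([534.79046576, -21.49183761]), np.float64(3.4048909868276973))
91 11 [533.9 -20.   90.7] (array([534.07519278, -19.64296256]), np.float64(3.141821735945246))
98 9 [534.6 -20.3  97.2] (array([534.58772001, -20.26140312]), np.float64(3.013232514867169))
105 13 [533.5 -19.8 104.8] (array([534.50374105, -20.89312779]), np.float64(3.4825771128819234))
112 8 [534.5 -19.1 111.3] (array([535.48232027, -19.78737412]), np.float64(3.0734695526836098))
119 19 [531.3 -18.2 118.8] (array([533.21734861, -20.25637208]), np.float64(5.659689893158432))
126 22 [531.5 -17.9 126. ] (array([533.80755508, -20.75362994]), np.float64(5.995221070592577))
133 16 [531.6 -18.2 132.7] (array([533.24726526, -20.06356668]), np.float64(5.2514752507716285))
262 175
```

View pics/c5.png

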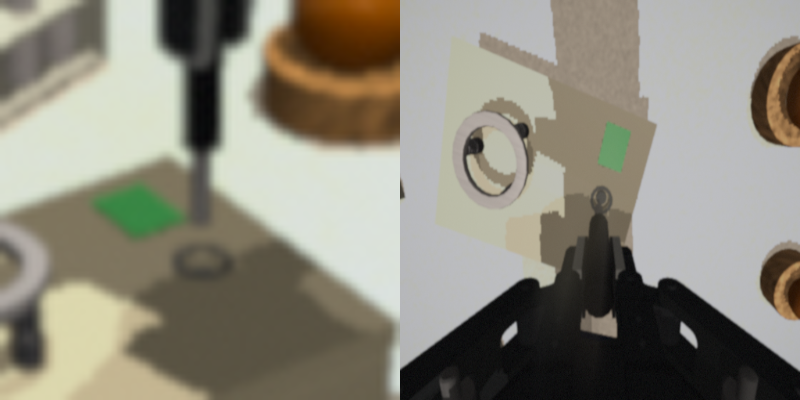

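Side crop: the pin tip is at (200,222) above the recess at (203,262), within about 1–2 mm. I'll shift slightly towards -y and descend to just inside the recess.

Emit:
arm_command:
  steps:
    - [-0.8,1.5,0,0,0,0,1]
    - [0,0,6,0,0,0,1]
    - [0,0,6,0,0,0,1]
    - [0,0,5,0,0,0,1]
    - [0,0,3,0,0,0,1]
    - [0,0,3,0,0,0,1]
    - [0,0,0,0,0,0,1]
    - [0,0,0,0,0,0,1]
    - [0,0,0,0,0,0,1]

```text
time: 9.18
tcp_pos: [533.2, -25.0, 133.4]
eef_rot: [-3.142, 0.0, -0.0]
ft_force: [0.8, -0.0, -0.3]
width: 0.174
gripper_force: 58.5
```

Emit:
arm_command:
  steps:
    - [0,0,2,0,0,0,1]
    - [0,0,1,0,0,0,1]
    - [0,0,1,0,0,0,1]
    - [0,0,0,0,0,0,1]
    - [0,0,0,0,0,0,1]

```text
time: 9.6
tcp_pos: [533.3, -25.0, 129.5]
eef_rot: [-3.142, 0.0, -0.001]
ft_force: [-0.1, 0.2, 2.7]
width: 0.169
gripper_force: 58.5
```

Emit:
arm_command:
  steps:
    - [0,0,1,0,0,0,1]
    - [0,0,1,0,0,0,1]
    - [0,0,0,0,0,0,1]
    - [0,0,0,0,0,0,1]

```text
time: 9.93
tcp_pos: [533.3, -25.0, 127.4]
eef_rot: [-3.142, 0.0, -0.001]
ft_force: [1.2, -0.4, 4.1]
width: 0.171
gripper_force: 58.5
```

Emit:
arm_command:
  steps:
    - [0,0,1,0,0,0,1]
    - [0,0,0.5,0,0,0,1]
    - [0,0,0,0,0,0,1]
    - [0,0,0,0,0,0,1]
    - [0,0,0,0,0,0,1]
    - [0,0,0,0,0,0,1]

```text
time: 10.43
tcp_pos: [533.5, -25.0, 126.5]
eef_rot: [3.142, -0.0, 0.002]
ft_force: [-1.3, 0.5, 11.4]
width: 0.171
gripper_force: 59.4
```

Emit:
arm_command:
  steps:
    - [0,0,-5.5,0,0,0,1]
    - [0,0,-20,0,0,0,1]
    - [0,0,-25,0,0,0,1]
    - [0,0,-25,0,0,0,1]
    - [1.2,-14.2,0,0,0,0,1]
    - [1.2,-30,0,0,0,0,1]
    - [1.2,-30,0,0,0,0,1]
    - [1.2,-30,0,0,0,0,1]
    - [1.2,-30,0,0,0,0,1]
    - [1.2,-30,0,0,0,0,1]
    - [1.2,-30,0,0,0,0,1]
    - [1.2,-30,0,0,0,0,1]
    - [1.2,-30,0,0,0,0,1]
    - [1.2,-30,0,0,0,0,1]
    - [0.8,-20,0,0,0,0,1]
    - [0,0,20,0,0,0,1]
    - [0,0,20,0,0,0,1]
    - [0,0,15,0,0,0,1]
    - [0,0,0,0,0,0,1]
    - [0,0,0,0,0,0,1]

```text
time: 12.1
tcp_pos: [545.4, 278.8, 145.6]
eef_rot: [3.14, -0.0, -0.003]
ft_force: [0.2, 0.1, -0.7]
width: 0.172
gripper_force: 58.8
```

```bash
python3 look.py s6 side "[(546.6,277.5,45),(546.6,277.5,69)]"
python3 - <<'E'
from h import *
d=dict(np.load("s6.npz"))
u,v=pix(d,(547,277,60)).astype(int);print(u-35,v-40)
cv2.imwrite("pics/c6.png",cv2.resize(d["color"][v-40:v+30,u-35:u+35][:,:,::-1],(560,560),interpolation=cv2.INTER_CUBIC))
E
```

```text
[546.  279.2 146.6] [ 3.141e+00 -1.000e-03 -1.000e-03] [-0.47  0.57 -0.12  1.71  0.08  0.87 -2.2 ]
(546.6, 277.5, 45) [192. 296.]
(546.6, 277.5, 69) [190. 286.]
155 249
```

View pics/c6.png

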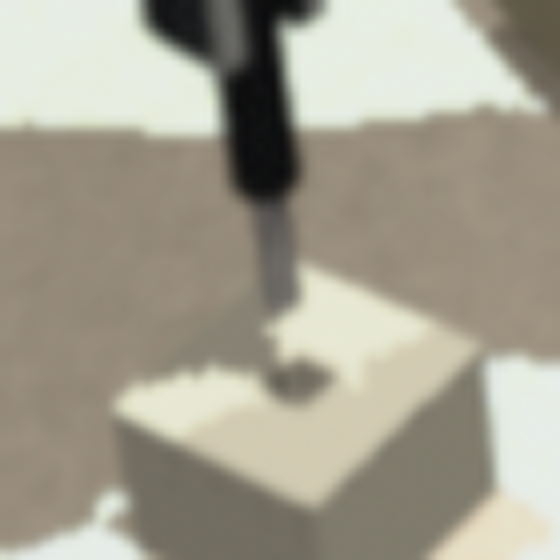

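The tip (crop 282,308) extrapolates onto the hole (298,380), so I'm inserting.

Emit:
arm_command:
  steps:
    - [0,0,12,0,0,0,1]
    - [0,0,10,0,0,0,1]
    - [0,0,8,0,0,0,1]
    - [0,0,10,0,0,0,1]
    - [0,0,10,0,0,0,1]
    - [0,0,5,0,0,0,1]
    - [0,0,0,0,0,0,1]
    - [0,0,0,0,0,0,1]

```text
time: 12.82
tcp_pos: [545.9, 279.2, 91.0]
eef_rot: [3.141, -0.0, -0.001]
ft_force: [0.3, -0.4, 0.2]
width: 0.171
gripper_force: 58.8
```

Emit:
arm_command:
  steps:
    - [0,0,3,0,0,0,1]
    - [0,0,1,0,0,0,1]
    - [0,0,0,0,0,0,1]
    - [0,0,0,0,0,0,0.7]
    - [0,0,0,0,0,0,0.4]
    - [0,0,0,0,0,0,0]
    - [0,0,0,0,0,0,0]
    - [0,0,0,0,0,0,0]
    - [0,0,0,0,0,0,0]
    - [0,0,0,0,0,0,0]
    - [0,0,0,0,0,0,0]
    - [0,0,-10,0,0,0,0]
    - [0,0,-25,0,0,0,0]
    - [0,0,-35,0,0,0,0]
    - [0,0,-35,0,0,0,0]
    - [0,0,-35,0,0,0,0]
    - [0,0,-35,0,0,0,0]

```text
time: 14.23
tcp_pos: [545.6, 279.1, 265.0]
eef_rot: [-3.141, 0.0, -0.001]
ft_force: [1.1, 0.8, -0.2]
width: 1.003
gripper_force: 0.0
```

```bash
python3 look.py s7 side
python3 - <<'E'
from h import *
d=dict(np.load("s7.npz"));P=cloud(d)
q=P.reshape(-1,3);q=q[np.isfinite(q).all(1)]
m0=q[(np.hypot(q[:,0]-546,q[:,1]-277)<22)&(q[:,2]>48)&(q[:,2]<150)];print(len(m0),m0[:,2].min(),np.percentile(m0[:,2],99))
for a in range(55,140,12):
    m=m0[abs(m0[:,2]-a)<6]
    if len(m)>4: print(a,len(m),m.mean(0).round(1),circ(m))
u,v=pix(d,(547,277,85)).astype(int);print(u,v)
cv2.imwrite("pics/c7.png",cv2.resize(d["color"][v-40:v+50,u-45:u+45][:,:,::-1],(450,450),interpolation=cv2.INTER_CUBIC))
E
```

```text
[548.2 280.5 272.4] [-3.136e+00  1.000e-03 -1.400e-02] [-0.47  0.45 -0.12  1.55  0.06  1.14 -2.18]
361 48.123966782577455 129.72462318634257
55 45 [542.2 282.5  55.2] (array([545.67177931, 280.2137994 ]), np.float64(6.436308268519764))
67 47 [542.5 282.5  67.1] (array([546.51797224, 279.51018264]), np.float64(7.007696021559698))
79 46 [542.3 282.4  79.2] (array([546.3876129, 279.6879972]), np.float64(7.005230383290061))
91 49 [542.1 282.3  91.3] (array([545.68883264, 279.62526774]), np.float64(6.715058101555213))
103 47 [542.2 282.6 103.2] (array([545.83852136, 280.06430472]), np.float64(6.507562664017326))
115 51 [542.3 282.4 114.7] (array([546.25950688, 279.5344114 ]), np.float64(7.065477145287882))
127 71 [544.3 280.9 127. ] (array([545.61215739, 280.26354407]), np.float64(6.123260696156483))
189 278
```

View pics/c7.png

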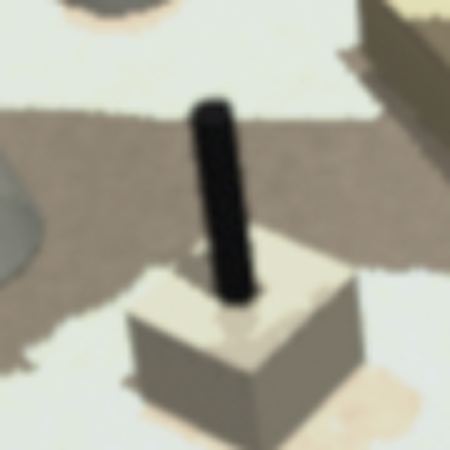

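The pin is home and upright: top at 130 mm, about 2 mm off centre. Now to the flask.

Emit:
arm_command:
  steps:
    - [4.5,20,0,0,0,0,0]
    - [4.5,33.5,0,0,0,0,0]
    - [4.5,33.5,0,0,0,0,0]
    - [4.5,33.5,0,0,0,0,0]
    - [4.5,33.5,0,0,0,0,0]
    - [4.5,33.5,0,0,0,0,0]
    - [4.5,33.5,0,0,0,0,0]
    - [4.5,33.5,0,0,0,0,0]
    - [4.5,33.5,0,0,0,0,0]
    - [4.5,33.5,0,0,0,0,0]
    - [4.5,33.5,0,0,0,0,0]
    - [4.5,33.5,0,0,0,0,0]
    - [4.5,33.5,0,0,0,0,0]
    - [4.5,33.5,0,0,0,0,0]
    - [4.5,33.5,0,0,0,0,0]
    - [4.5,33.5,0,0,0,0,0]
    - [0,13,0,0,0,0,0]
    - [0,0,0,0,0,0,0]
    - [0,0,0,0,0,0,0]
    - [0,0,0,0,0,0,0]

```text
time: 15.95
tcp_pos: [618.1, -254.6, 262.5]
eef_rot: [-3.14, -0.002, -0.0]
ft_force: [0.3, 0.0, -0.3]
width: 1.001
gripper_force: 0.0
```

Emit:
arm_command:
  steps:
    - [1,1.7,20,0,0,0,0]
    - [0,0,30,0,0,0,0]
    - [0,0,30,0,0,0,0]
    - [0,0,30,0,0,0,0]
    - [0,0,25,0,0,0,0]
    - [0,0,20,0,0,0,0]
    - [0,0,15,0,0,0,0]
    - [0,0,0,0,0,0,0]
    - [0,0,0,0,0,0,0]
    - [0,0,0,0,0,0,0.4]
    - [0,0,0,0,0,0,0.7]
    - [0,0,0,0,0,0,1]
    - [0,0,0,0,0,0,1]
    - [0,0,0,0,0,0,1]
    - [0,0,0,0,0,0,1]
    - [0,0,0,0,0,0,1]
    - [0,0,0,0,0,0,1]
    - [0,0,0,0,0,0,1]

```text
time: 17.45
tcp_pos: [619.3, -258.1, 92.8]
eef_rot: [3.141, -0.0, 0.001]
ft_force: [0.2, 0.3, 5.4]
width: 0.24
gripper_force: 58.2
```

Emit:
arm_command:
  steps:
    - [0,0,-4,0,0,0,1]
    - [0,0,-10,0,0,0,1]
    - [0,0,-20,0,0,0,1]
    - [0,0,-25,0,0,0,1]
    - [0,0,-25,0,0,0,1]
    - [0,0,-20,0,0,0,1]
    - [0,0,-6,0,0,0,1]
    - [0,0,0,0,0,0,1]
    - [0,0,0,0,0,0,1]
    - [0,0,0,0,0,0,1]

```text
time: 18.28
tcp_pos: [618.0, -257.7, 200.6]
eef_rot: [-3.141, 0.0, 0.004]
ft_force: [0.1, 1.0, -2.3]
width: 0.239
gripper_force: 59.3
```

```bash
cat > fl.py <<'E'
import sys
from cell import r, vision
from h import *
from scipy.optimize import least_squares
x,y,z=map(float,sys.argv[1:4])   # rough ball centre
for cam in("side","top"):
    d=vision.get_image(cam);P=cloud(d);c=d["color"].astype(int)
    am=(c[...,0]>c[...,2]*2)&(c[...,0]>50)
    m=P[am&(np.linalg.norm(P-[x,y,z],axis=-1)<42)]
    if len(m)<20: print(cam,"few",len(m));continue
    s=least_squares(lambda p:np.linalg.norm(m-p,axis=1)-32,[x,y,z],loss="soft_l1",f_scale=2)
    print(cam,len(m),"ball centre",s.x.round(1),"mid",(s.x+[0,0,23]).round(1),"rms",np.abs(s.fun).mean().round(1))
    np.savez("f_"+cam+".npz",**d)
o=r.get_obs();print(o["time"],np.round(o["tcp_pos"],1),np.round(o["ft_force"],1))
E
python3 fl.py 618 -256 163
```

```text
side 400 ball centre [ 619.6 -257.4  159.4] mid [ 619.6 -257.4  182.4] rms 1.4
top 200 ball centre [ 617.7 -256.4  161.3] mid [ 617.7 -256.4  184.3] rms 1.2
18.3833 [ 618.1 -257.7  200.6] [ 1.1 -0.1 -1.4]
```

Emit:
arm_command:
  steps:
    - [-2.2,-14,0,0,0,0,1]
    - [-4,-30,0,0,0,0,1]
    - [-4,-30,0,0,0,0,1]
    - [-5,-30,0,0,0,0,1]
    - [-4,-30,0,0,0,0,1]
    - [-4,-30,0,0,0,0,1]
    - [-5,-30,0,0,0,0,1]
    - [-4,-30,0,0,0,0,1]
    - [-4,-30,0,0,0,0,1]
    - [-5,-30,0,0,0,0,1]
    - [-4,-30,0,0,0,0,1]
    - [-2,-20,0,0,0,0,1]
    - [0,0,0,0,0,0,1]
    - [0,0,10,0,0,0,1]
    - [0,0,10,0,0,0,1]
    - [0,0,0,0,0,0,1]
    - [0,0,0,0,0,0,1]
    - [0,0,0,0,0,0,1]

```text
time: 19.88
tcp_pos: [571.7, 75.0, 181.9]
eef_rot: [3.141, -0.003, -0.001]
ft_force: [0.3, 0.0, -0.8]
width: 0.235
gripper_force: 59.2
```

```bash
python3 fl.py 571 77 141
python3 - <<'E'
from h import *
d=dict(np.load("f_side.npz"));P=cloud(d).reshape(-1,3)
m=P[(np.hypot(P[:,0]-571,P[:,1]-77)<38)&(P[:,2]>88)&(P[:,2]<100)];print(len(m),m.mean(0),circ(m),cv2.minAreaRect(m[:,:2].astype(np.float32)))
u,v=pix(d,(571,77,120)).astype(int)
cv2.imwrite("pics/c8.png",cv2.resize(d["color"][v-50:v+50,u-50:u+50][:,:,::-1],(500,500),interpolation=cv2.INTER_CUBIC))
E
```

```text
side 672 ball centre [573.2  75.2 140.8] mid [573.2  75.2 163.8] rms 1.1
top few 0
19.9833 [572.   75.4 182.5] [ 0.2  0.1 -1. ]
273 [565.24441451  83.91018448  93.29060405] (array([570.58569242,  78.27202121]), np.float64(28.969715032776346)) ((568.4085693359375, 79.73701477050781), (65.564453125, 58.87250900268555), 41.47846984863281)
```

View pics/c8.png

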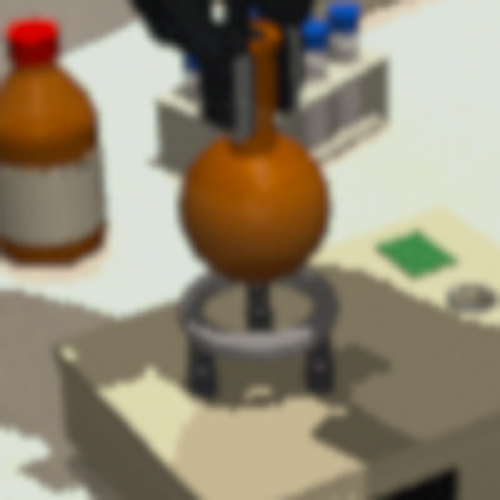

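Emit:
arm_command:
  steps:
    - [-1.2,-1.2,5,0,0,0,1]
    - [0,0,6,0,0,0,1]
    - [0,0,5,0,0,0,1]
    - [0,0,3,0,0,0,1]
    - [0,0,3,0,0,0,1]
    - [0,0,0,0,0,0,1]
    - [0,0,0,0,0,0,1]
    - [0,0,0,0,0,0,1]

```text
time: 20.65
tcp_pos: [570.7, 77.2, 160.4]
eef_rot: [-3.141, 0.0, -0.0]
ft_force: [-0.9, 0.1, -1.4]
width: 0.242
gripper_force: 59.2
```

Emit:
arm_command:
  steps:
    - [0,0,2,0,0,0,1]
    - [0,0,2,0,0,0,1]
    - [0,0,2,0,0,0,1]
    - [0,0,2,0,0,0,1]
    - [0,0,0,0,0,0,1]
    - [0,0,0,0,0,0,1]

```text
time: 21.15
tcp_pos: [570.8, 77.1, 152.5]
eef_rot: [3.142, -0.001, 0.001]
ft_force: [0.5, -1.9, 5.2]
width: 0.243
gripper_force: 58.5
```

Emit:
arm_command:
  steps:
    - [0,0,2,0,0,0,1]
    - [0,0,2,0,0,0,1]
    - [0,0,2,0,0,0,1]
    - [0,0,1,0,0,0,1]
    - [0,0,0,0,0,0,1]
    - [0,0,0,0,0,0,1]
    - [0,0,0,0,0,0,1]

```text
time: 21.73
tcp_pos: [571.2, 77.0, 145.9]
eef_rot: [-3.142, 0.001, -0.002]
ft_force: [0.3, -1.9, 7.7]
width: 0.238
gripper_force: 58.1
```

```bash
python3 fl.py 571 77 106
python3 - <<'E'
from h import *
from cell import r
d=dict(np.load("f_side.npz"));P=cloud(d).reshape(-1,3)
m=P[(np.hypot(P[:,0]-571,P[:,1]-77)<38)&(P[:,2]>68)&(P[:,2]<92)&(np.hypot(P[:,0]-571,P[:,1]-77)>26)];print(len(m),m.mean(0),circ(m),np.percentile(m[:,2],[5,50,80,95]))
print([np.round(r.get_obs()["ft_force"],1).tolist() for _ in range(1)])
E
```

```text
side 653 ball centre [572.6  77.3 104.9] mid [572.6  77.3 127.9] rms 1.0
top few 0
21.8333 [571.2  77.  146. ] [ 1.5 -2.8  7.3]
222 [558.20340887  91.93157821  80.89847812] (array([571.43425863,  77.34768192]), np.float64(30.589614304647245)) [70.03287706 81.96045357 83.66337877 90.28680691]
[[1.5, -2.8, 7.3]]
```

Emit:
arm_command:
  steps:
    - [0,0,1,0,0,0,1]
    - [0,0,0,0,0,0,1]
    - [0,0,0,0,0,0,1]
    - [0,0,0,0,0,0,1]
    - [0,0,0,0,0,0,1]
    - [0,0,0,0,0,0,1]
    - [0,0,0,0,0,0,1]
    - [0,0,0,0,0,0,1]

```text
time: 22.5
tcp_pos: [571.3, 77.0, 145.0]
eef_rot: [-3.142, 0.001, -0.003]
ft_force: [1.3, -1.5, 7.5]
width: 0.24
gripper_force: 58.1
```

```bash
python3 -c "
from cell import r
print(r.sign_off())"
```

```text
the job is handed in; nothing more can be done
None
```

The job is handed in, with no verdict returned: the button was pressed fully in with the pin (11 N), the pin is back upright in its stand about 2 mm off centre, and the larger amber flask is still gripped in the ring, holding it an estimated 12 mm down.

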